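# Clamp the flanged stub, find its cap's thread hand and hold the cap up

## Task

In the fitting store, first swing the red turnbutton round until it stops over the tongue of the yellow hold-down frame, so that the flanged steel stub is locked down. Only then take the orange grip of the stub's quick-thread cap and unscrew it: stock is mixed and the thread may be right- or left-handed with nothing outside to tell, so try one way and, if it soon stops and will not lift, the other. Lift the cap straight off, leave the frame shut and the parts standing round about undisturbed, and finish while still holding the cap upright in the gripper, about 10 cm above where it sat; do not put it down or let go.

Things in the scene. Friction and masses are not known exactly. Their poses are not given: they have to be found in the camera images.
- fixture: Grey clamping board fixed to the bench, 150 (x) by 350 (y) by 18 mm. Origin: centre of its underside; z up. On it, in its frame: a flanged steel stub (axis x 0, y +30 mm; flange 88 mm across, top 30 mm above the bench), a blue hinge pillar (62 by 62 mm, centre y +128 mm, top 92 mm above the bench) and the red turnbutton (pivot x 0, y -95 mm).
- neck_rim (a point): Centre of the stub's neck (52 mm across) at its rim, 85 mm above the bench, under the cap. The cap comes straight up freely only when turned 60 degrees (within about 6) from the board's x in its loosening direction, where it meets a firm stop; before that it lifts at most 4 mm. The other way a firm stop comes at 12 degrees. Which way loosens changes from run to run and cannot be seen.
- cap_grip (a point): Centre of the cap's upright orange grip bar: 50 mm long (own x), 16 mm wide (own y), 30 mm high; 110 mm above the bench when seated. At the start the bar lies along the board's x within 6 degrees. Below it the cap's steel disc, 58 mm across, 10 mm thick (85 to 95 mm above the bench), and a hidden stem with cross-bar 16 mm down into the neck. Loose, 0.17 to 0.35 kg, turns freely.
- turnbutton (a joint): Angle of the red turnbutton (flat bar 90 by 18 by 8 mm, top 45 mm above the bench, vertical pivot) in rad, growing clockwise from above. 0: post end towards the board's +x (open). 1.57: post end towards the board's -y, nose over the yellow tongue (secured); firm stop at 1.62. Starts from -0.25 to 0.6, light friction (0.06 N m), stays where left.
- pivot (a point): Pivot of the turnbutton, on its axis, level with the bar's top, 45 mm above the bench.
- post (a point): Middle of the black round post on the turnbutton's end, by which it is turned: 14 mm across, 40 mm high, from 45 to 85 mm above the bench; 42 mm from the pivot's axis.
- frame (a joint): Angle of the yellow hold-down frame (6 mm plate round the stub's neck, resting on the flange, top 36 mm above the bench, with a 26 mm wide tongue towards the turnbutton), in rad: 0 shut on the flange, as at the start; grows as it is swung up about its hinge at the blue pillar.
- reducer_mid (a point): Bystander: loose steel pipe reducer, 72 mm across below, 44 mm above, 90 mm high; its centre. Leave alone.
- tee_mid (a point): Bystander: loose steel pipe tee standing upright, 48 mm across, 120 mm high; its centre. Leave alone.
Not all that is in view belongs to the job. There is more than one size of the part that bears cap_grip; the job needs the smallest.

How it is judged:
By the outcome, as a careful person would: the job done as asked, in the order asked, and still so for the second after the job is handed in, while the arm keeps its last pose, push and grip.
It also fails if it takes over 58 s, if anything falls off the work surface, if the arm or the gripper's body presses on something with over 40 N, if the wrist force passes 120 N, or if a joint passes its speed limit or range.

## Robot

A 6-joint arm with a two-finger parallel gripper is mounted at the origin on the work surface. World frame = base frame: x ahead of the robot, y to its left, z up, the work surface at z = 0. Lengths are in m, angles in rad, forces in N, time in s.
With the tool pointing down it reaches from about 0.225 to 0.875 m from the base axis. Payload 3.4 kg.
Tool frame: the origin (TCP) lies at the very end of the fingers, on their centre line; the grasp point (between the pads) lies 19 mm behind it (manip.hold_point_z is the distance from the TCP to the grasp point, in m); z points along the fingers, x is the direction in which the jaws open and shut, and the axes are right-handed (so a half turn about z gives the same grasp; the last joint's range is limited). The gripper opens to 85 mm and grips with 20 to 120 N. Pads are 22 mm wide; open, the fingers measure 114 mm over their backs; the gripper's body (76 mm by 85 mm) begins 54 mm behind the grasp point. The pads swing forward as they close: fully open they stand 13 mm farther back than shut.
Start: joints at [-1.425, 0.276, 1.505, -0, 1.361, -0.121], TCP at [0.152, -0.555, 0.207] pointing down, gripper open.
Joint ranges: [-2.89, 2.89], [-0.75, 2.08], [0.22, 2.7], [-1.18, 4.32], [0.11, 2.71], [-2.7, 2.7]. Speed limits (rad/s): [2.57, 2.57, 3.14, 3.14, 3.14, 3.14].

## Interface

Orientations are given as a unit quaternion [w, x, y, z].
In Python, from rig import manip gives the robot as it stands.
- The arm moves only by the tool apply_moves, never from a script. Its argument "commands" is one flat list of numbers, 6 for each row, row after row: the shift along the tool's x, y, z normalised to -1 to 1, where 1 is 0.03 m, then the turn, a rotation vector about the tool's x, y, z normalised to -1 to 1, where 1 is 0.15 rad. A call has 1 to 20 rows; each row shifts and turns the commanded pose from where the row before left it, along the tool's axes as they then stand; what a row does not reach is not made up. A row lasts 1/10 s, in which the tool goes at most 50 mm and 8.59 degrees, less where a joint would pass 70% of its speed; a pose out of reach is approached as far as the arm can. A call with a number of a shift or a turn outside -1 to 1 is refused whole. A call with a gripper value outside its range is refused whole. "jaw" is the opening, from -1 (shut) to 1 (fully open), set as the call begins (left out, the last holds). The fingers move at their own pace and stop on an object; "newtons" is the grip in N (left out, the last holds). Time passes only in rows, so rows that do not move let the fingers close. It gives the time, the measured TCP pose, the force and the opening at its end, in the units of the state.
- manip.get_state(): the state, without advancing time (a new reading comes with each control period).
- manip.get_image(name): name is "scene" or "top" or "wrist"; returns a dict with "frame" (480x640x3 uint8, red, green, blue), "fx", "fy", "cx", "cy" (pixels), "extrinsics" (4x4, takes a point from camera to world coordinates); the wrist camera has in their place "mount" (4x4, takes a point from camera to tool coordinates, whose origin is the TCP and whose axes are the tool frame's). Camera axes: x right, y up, looking along -z (the intrinsics and any distortion apply to the point x, -y, -z); pixel columns grow to the right and rows downward; lengths in m; the calibration is good to about 2 mm. A picture is of the moment at which its call begins: read the wrist's pose just before it. There is no depth.
- manip.sign_off(): hands the job in, once; it reports no verdict.
The state is a dict: "clock": time; "qpos": joint angles; "qd": joint speeds; "effort": joint torques, N m; "position": TCP position; "ee_rot": TCP orientation; "contact_force": force on the tool from outside, world axes, zero at the start; "moment": the same for the moment, N m; "width": finger opening in m.
Only numpy, scipy, OpenCV 4.12 (cv2) and the standard library are available. Lean on these libraries where they do the work, as an engineer would, in place of code of your own. Each camera call takes 0.05 s, during which the arm holds its last target. There are 200 camera calls.

## Working session

There is one attempt and no reset: what is moved stays moved. The work goes in short steps, Python scripts to look and compute and a tool call to move; the robot and the scene stay as the last step left them, time stands still between calls to the robot, and variables do not carry over. Pictures are saved under pics/ and viewed, about 8 in all and at most 12, crops included, and the job is handed in when it is done.

Besides the shell and the picture viewer there is one more tool, called after "Emit:" as name(argument=value, ...) on one line, values as JSON. apply_moves: Moves the arm, as the interface text tells. Scaled input: -1 to 1 covers 0.03 m each way for a shift and 0.15 rad each way for a turn. Its arguments: {"type":"object","properties":{"commands":{"type":"array"},"jaw":{"type":"number"},"newtons":{"type":"number"}},"required":["commands"]}

```bash
mkdir -p pics; ls
python3 - <<'E'
from rig import manip
import cv2,numpy as np,pickle
s=manip.get_state();print(s)
d={}
for n in("top","scene"):
    i=manip.get_image(n);d[n]=i;cv2.imwrite(f"pics/{n}0.png",i["frame"][:,:,::-1])
    print(n,i["fx"],i["fy"],i["cx"],i["cy"],[k for k in i]);print(np.round(i["extrinsics"],3))
pickle.dump(d,open("d0.pkl","wb"))
E
```

```text
pics
{'clock': 0.0, 'qpos': array([-1.42500841e+00,  2.76601966e-01,  1.50615177e+00, -1.11782670e-06,
        1.36071096e+00, -1.21010208e-01]), 'qd': array([-0.0016119 , -0.00017902, -0.00138556, -0.00044268, -0.0010722 ,
        0.00218904]), 'effort': array([ 1.99781352e-03, -4.16761994e+01, -2.45803767e+01,  3.13265118e-04,
        1.07992798e-02,  1.11660313e-05]), 'position': array([ 0.15149823, -0.55407444,  0.20592836]), 'ee_rot': array([-6.53225720e-04,  7.94872104e-01, -6.06776286e-01, -6.70397688e-04]), 'contact_force': array([ 0.13261014,  0.19806721, -0.42390957]), 'moment': array([ 0.01289409, -0.0343533 , -0.00138868]), 'width': 0.08521670921696783}
top 570.744546781865 570.744546781865 316.86821262621413 242.52004774178107 ['frame', 'fx', 'fy', 'cx', 'cy', 'extrinsics']
[[ 0.009  0.993 -0.115  0.341]
 [-1.     0.006 -0.024 -0.007]
 [-0.023  0.115  0.993  1.558]
 [ 0.     0.     0.     1.   ]]
scene 490.92972947791554 490.92972947791554 318.7809187147864 241.01060777198646 ['frame', 'fx', 'fy', 'cx', 'cy', 'extrinsics']
[[ 0.623 -0.525  0.58   1.119]
 [ 0.782  0.424 -0.456 -0.465]
 [-0.007  0.738  0.675  0.828]
 [ 0.     0.     0.     1.   ]]
```

View pics/top0.png

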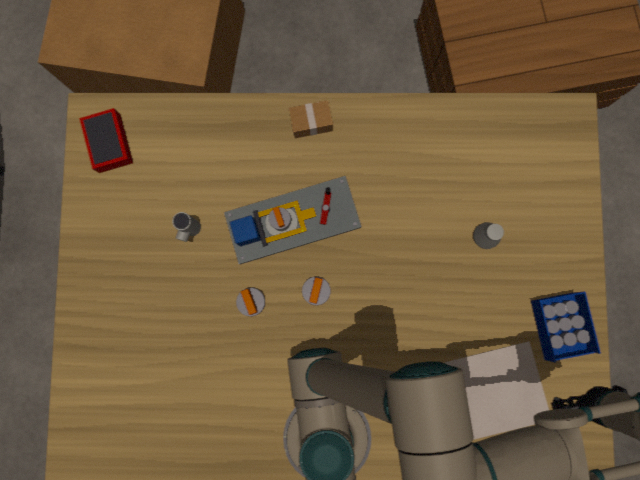

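View pics/scene0.png

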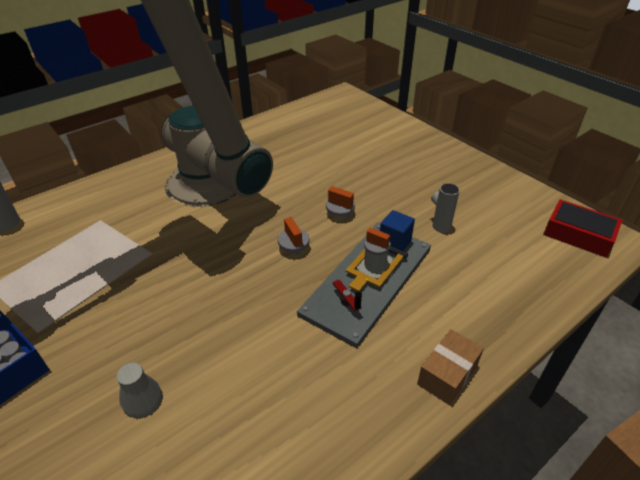

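```bash
cat > h.py <<'E'
import numpy as np,cv2
def ray(im,uv,E=None):
    E=im["extrinsics"] if E is None else E
    d=E[:3,:3]@np.array([(uv[0]-im["cx"])/im["fx"],-(uv[1]-im["cy"])/im["fy"],-1.]);return E[:3,3],d
def onz(im,uv,z,E=None):
    o,d=ray(im,uv,E);return (o+d*(z-o[2])/d[2])[:2]
def proj(im,p,E=None):
    E=im["extrinsics"] if E is None else E
    q=E[:3,:3].T@(np.array(p)-E[:3,3]);return np.array([im["cx"]-im["fx"]*q[0]/q[2],im["cy"]+im["fy"]*q[1]/q[2]])
def blobs(im,lo,hi,amin=30):
    h=cv2.cvtColor(im["frame"],cv2.COLOR_RGB2HSV);m=cv2.inRange(h,np.array(lo),np.array(hi))
    c,_=cv2.findContours(m,cv2.RETR_EXTERNAL,cv2.CHAIN_APPROX_NONE)
    return [x for x in c if cv2.contourArea(x)>amin]
E
python3 - <<'E'
import pickle,cv2,numpy as np
from h import *
d=pickle.load(open("d0.pkl","rb"));t=d["top"]
def show(n,lo,hi,z):
    for c in blobs(t,lo,hi):
        r=cv2.minAreaRect(c);
        if not(200<r[0][0]<380 and 160<r[0][1]<330):continue
        b=cv2.boxPoints(r);w=np.array([onz(t,p,z) for p in b]);e=w[1]-w[0],w[2]-w[1]
        l=max(e,key=np.linalg.norm)
        print(n,np.round(r[0]),"xy",np.round(onz(t,r[0],z),4),"sides",np.round([np.linalg.norm(x) for x in e],3),"dir",round(np.degrees(np.arctan2(l[1],l[0])),1))
show("orange",(5,150,120),(15,255,255),.125)
show("red",(0,150,80),(4,255,255),.045)
show("blue",(100,120,40),(125,255,255),.092)
show("yellow",(18,150,120),(32,255,255),.036)
show("board",(90,5,50),(115,70,140),.018)
a=cv2.resize(t["frame"][160:320,220:370],None,fx=3.5,fy=3.5,interpolation=cv2.INTER_CUBIC)
cv2.imwrite("pics/crop.png",a[:,:,::-1])
E
```

```text
orange [248. 301.] xy [0.3577 0.1998] sides [0.018 0.063] dir -158.1
orange [315. 290.] xy [0.3874 0.0307] sides [0.062 0.019] dir -13.5
orange [278. 216.] xy [0.5736 0.1277] sides [0.014 0.047] dir -159.7
red [324. 216.] xy [0.5872 0.0125] sides [0.038 0.015] dir -8.9
red [327. 199.] xy [0.6347 0.0048] sides [0.031 0.015] dir -10.7
blue [244. 230.] xy [0.5416 0.2179] sides [0.063 0.069] dir -162.3
yellow [265. 212.] xy [0.6009 0.1706] sides [0.04  0.013] dir -71.0
yellow [288. 219.] xy [0.5808 0.1086] sides [0.149 0.087] dir -72.6
```

View pics/crop.png

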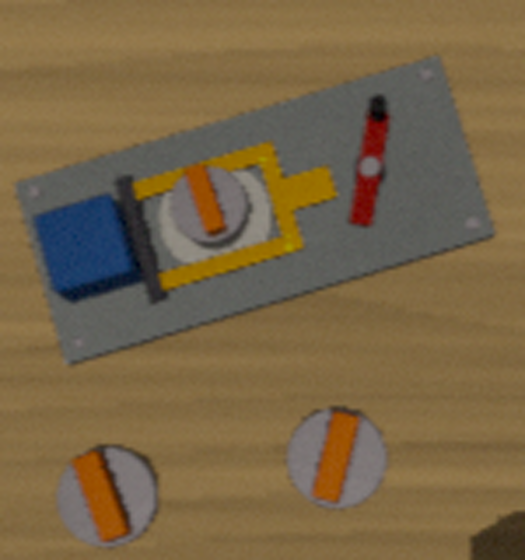

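Run:
```python
import pickle,cv2,numpy as np
from h import *
d=pickle.load(open("d0.pkl","rb"));t=d["top"];s=d["scene"]
f=lambda u,v,z:onz(t,(220+(u+.5)/3.5-.5,160+(v+.5)/3.5-.5),z)
c=np.array([f(*p,.018) for p in[(15,183),(438,55),(494,235),(68,363)]])
print(c.round(4),"centre",c.mean(0).round(4))
y=(c[0]+c[3]-c[1]-c[2]);x=c[0]+c[1]-c[2]-c[3]
for n,v in(("x",x),("y",y)):print(n,np.linalg.norm(v)/2,np.degrees(np.arctan2(v[1],v[0])))
psi=(np.arctan2(x[1],x[0])+np.arctan2(y[1],y[0])-np.pi/2)/2
R=np.array([[np.cos(psi),-np.sin(psi)],[np.sin(psi),np.cos(psi)]])
o=c.mean(0)
for n,p in(("stub",(0,.03)),("pillar",(0,.128)),("pivot",(0,-.095))):print(n,(o+R@p).round(4))
pv=f(370,166,.045);po=f(378,104,.085);print("pivot seen",pv.round(4),"post",po.round(4),"in board",(R.T@(po-pv)).round(4),"psi",np.degrees(psi))
```

```text
[[ 0.6028  0.2868]
 [ 0.7064 -0.0444]
 [ 0.5636 -0.0883]
 [ 0.4616  0.2416]] centre [0.5836 0.0989]
x 0.14879221393959274 17.428742969672737
y 0.34615193749739176 107.27531765063401
stub [0.5747 0.1276]
pillar [0.5454 0.2211]
pivot [0.6119 0.0083]
pivot seen [0.6128 0.0082] post [0.6528 0.0022] in board [ 0.0364 -0.0177] psi 17.352030310153367
```

Three orange-gripped caps: (278,216) on the stub with a 47 mm bar, and two loose ones at (250,301) and (316,290) with 62 mm bars. The one on the stub is the smallest and fits. The crop also shows the turnbutton's post end up and to the right (378,104 in the crop), about 0.45 rad.

Emit:
apply_moves(commands=[-0.65, -1, 0, 0, 0, 0, -0.65, -1, 0, 0, 0, 0, -0.65, -1, 0, 0, 0, 0, -0.65, -1, 0, 0, 0, 0, -0.65, -1, 0, 0, 0, 0, -0.65, -1, 0, 0, 0, 0, -0.65, -1, 0, 0, 0, 0, -0.65, -1, 0, 0, 0, 0, -0.65, -1, 0, 0, 0, 0, -0.65, -1, 0, 0, 0, 0, -0.65, -1, 0, 0, 0, 0, -0.65, -1, 0, 0, 0, 0, -0.65, -1, 0, 0, 0, 0, -0.65, -1, 0, 0, 0, 0, -0.65, -1, 0, 0, 0, 0, -0.65, -1, 0, 0, 0, 0, -0.65, -1, 0, 0, 0, 0, -0.65, -1, 0, 0, 0, 0, -0.65, -1, 0, 0, 0, 0, -0.65, -1, 0, 0, 0, 0], jaw=0)

```text
clock: 2.1
position: [0.6281, -0.019, 0.2062]
ee_rot: [0.0, 0.795, -0.607, -0.0]
contact_force: [0.5, 0.1, -0.4]
width: 0.0428
```

Emit:
apply_moves(commands=[0, 0, 0, 0, 0, -1, 0, 0, 0, 0, 0, -1, 0, 0, 0, 0, 0, -1, 0, 0, 0, 0, 0, -1, 0, 0, 0, 0, 0, -1, 0, 0, 0, 0, 0, -1, 0, 0, 0, 0, 0, -1, 0, 0, 0, 0, 0, -1, 0, 0, 0, 0, 0, -1, 0, 0, 0, 0, 0, -1, 0, 0, 0, 0, 0, -1, 0, 0, 0, 0, 0, -1, 0, 0, 0, 0, 0, -1, 0, 0, 0, 0, 0, -1, 0, 0, 0, 0, 0, -1, 0, 0, 0, 0, 0, -1, 0, 0, 0, 0, 0, -1, 0, 0, 0, 0, 0, -1, 0, 0, 0, 0, 0, -0.2, 0, 0, 0, 0, 0, 0])

```text
clock: 4.1
position: [0.6273, -0.0203, 0.2064]
ee_rot: [-0.0, 0.757, 0.653, -0.0]
contact_force: [0.5, 0.8, 0.8]
width: 0.0426
```

```bash
cat > st.py <<'E'
from rig import manip
import numpy as np,sys
from scipy.spatial.transform import Rotation as Ro
s=manip.get_state();R=Ro.from_quat(s["ee_rot"],scalar_first=True).as_matrix();p=s["position"]
print("t",s["clock"],"p",p.round(4),"a",round(np.degrees(np.arctan2(R[1,0],R[0,0])),2),"z",R[:,2].round(3),"q",s["qpos"].round(2),"F",s["contact_force"].round(1),"w",round(s["width"],4))
if len(sys.argv)>3:
    g=np.array([float(v) for v in sys.argv[1:4]]);print("tool delta in units",((R.T@(g-p))/.03).round(2))
    if len(sys.argv)>4:print("turn units",((np.arctan2(R[1,0],R[0,0])-np.radians(float(sys.argv[4])))/.15).round(2))
E
python3 st.py .654 .002 .1
python3 - <<'E'
from rig import manip
import cv2,pickle
s=manip.get_state();i=manip.get_image("wrist");pickle.dump((s,i),open("w1.pkl","wb"));cv2.imwrite("pics/w1.png",i["frame"][:,:,::-1]);print(i["mount"].round(3),i["fx"])
E
```

```text
t 4.1 p [ 0.6273 -0.0203  0.2064] a 81.58 z [-0.001  0.    -1.   ] q [-0.14  0.36  1.39 -0.    1.4  -1.57] F [0.5 0.8 0.8] w 0.0426
tool delta in units [0.86 0.77 3.55]
[[ 1.     0.    -0.     0.   ]
 [ 0.    -0.961 -0.277 -0.07 ]
 [-0.     0.277 -0.961 -0.167]
 [ 0.     0.     0.     1.   ]] 378.8087439230259
```

View pics/w1.png

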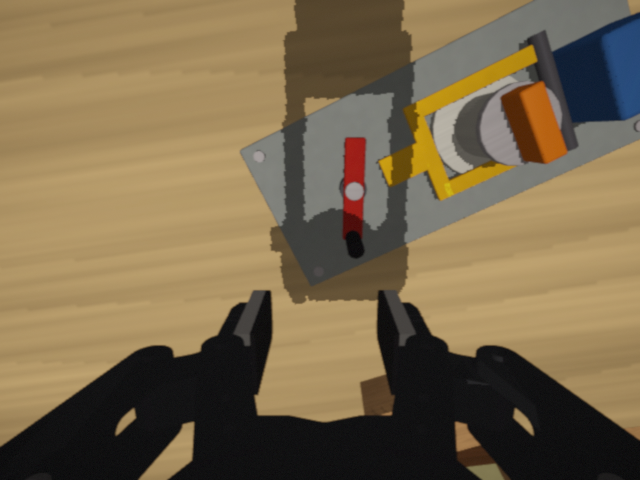

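The wrist view shows the pivot cap at (354,190), the top of the black post at about (356,251), the stub's cap at upper right, and the frame shut. Next I refine the positions from this view.

```bash
python3 - <<'E'
import pickle,cv2,numpy as np
from h import *
from scipy.spatial.transform import Rotation as Ro
s,i=pickle.load(open("w1.pkl","rb"));T=np.eye(4);T[:3,:3]=Ro.from_quat(s["ee_rot"],scalar_first=True).as_matrix();T[:3,3]=s["position"];E=T@i["mount"]
pv=onz(i,(354,190),.047,E);po=onz(i,(356,250),.085,E);print(pv.round(4),po.round(4),np.linalg.norm(po-pv),np.degrees(np.arctan2(*(po-pv)[::-1])))
for c in blobs(i,(5,150,120),(15,255,255)):
    print("orange",cv2.minAreaRect(c))
E
python3 st.py .654 .002 .055 81.5
```

```text
[0.61   0.0085] [0.6518 0.0019] 0.04230816760334813 -8.92544476133988
orange ((543.2725830078125, 121.90216827392578), (78.6742172241211, 26.980915069580078), 70.25315856933594)
t 4.15 p [ 0.6274 -0.0203  0.2065] a 81.57 z [-0.001 -0.    -1.   ] q [-0.14  0.36  1.39 -0.    1.4  -1.57] F [-0.1  0.1 -0.1] w 0.0426
tool delta in units [0.86 0.77 5.05]
turn units 0.01
```

Emit:
apply_moves(commands=[0.86, 0.72, 0, 0, 0, 0, 0, 0, 1, 0, 0, 0, 0, 0, 1, 0, 0, 0, 0, 0, 1, 0, 0, 0, 0, 0, 1, 0, 0, 0, 0, 0, 0.5, 0, 0, 0, 0, 0, 0.55, 0, 0, 0, 0, 0, 0, 0, 0, 0])

```text
clock: 4.95
position: [0.6505, 0.0023, 0.0526]
ee_rot: [-0.002, 0.757, 0.653, -0.002]
contact_force: [-1.0, 0.2, 0.7]
width: 0.0426
```

Emit:
apply_moves(commands=[0, 0, 0, 0, 0, 0, 0, 0, 0, 0, 0, 0, 0, 0, 0, 0, 0, 0, 0, 0, 0, 0, 0, 0], jaw=-0.45)

```text
clock: 5.35
position: [0.6532, 0.0021, 0.0563]
ee_rot: [0.001, 0.756, 0.654, 0.001]
contact_force: [-0.2, -0.3, 0.1]
width: 0.0237
```

```bash
python3 st.py .6525 .002 .055 81.5
python3 - <<'E'
import numpy as np
# arc: post dir th from -8.9 to final; tool x = th+90; tool frame deltas per step
c=np.array([.611,.0083]);r=.042
th=np.radians(-8.9);st=-.14
for k in range(1):
    d=r*(np.array([np.cos(th+st),np.sin(th+st)])-np.array([np.cos(th),np.sin(th)]))
    a=th+np.pi/2;print((d@[np.cos(a),np.sin(a)])/.03,(d@[np.sin(a),-np.cos(a)])/.03,-st/.15)
E
```

```text
t 5.35 p [0.6532 0.0021 0.0563] a 81.69 z [ 0.002 -0.    -1.   ] q [-0.1   0.5   1.54 -0.    1.1  -1.53] F [-0.2 -0.3  0.1] w 0.0237
tool delta in units [-0.01 -0.02  0.04]
turn units 0.02
-0.19536036050193115 -0.013697605302307986 0.9333333333333335
```

Emit:
apply_moves(commands=[-0.1, -0.003, 0, 0, 0, 0.47, -0.1, -0.003, 0, 0, 0, 0.47, -0.1, -0.003, 0, 0, 0, 0.47, -0.1, -0.003, 0, 0, 0, 0.47, -0.1, -0.003, 0, 0, 0, 0.47, -0.1, -0.003, 0, 0, 0, 0.47, -0.1, -0.003, 0, 0, 0, 0.47, -0.1, -0.003, 0, 0, 0, 0.47, -0.1, -0.003, 0, 0, 0, 0.47, -0.1, -0.003, 0, 0, 0, 0.47, -0.1, -0.003, 0, 0, 0, 0.47, -0.1, -0.003, 0, 0, 0, 0.47, -0.1, -0.003, 0, 0, 0, 0.47, -0.1, -0.003, 0, 0, 0, 0.47, -0.1, -0.003, 0, 0, 0, 0.47, 0, 0, 0, 0, 0, 0])

```text
clock: 6.95
position: [0.6265, -0.0316, 0.0559]
ee_rot: [0.0, 0.983, 0.183, 0.001]
contact_force: [0.8, 0.3, -0.0]
width: 0.0236
```

```bash
python3 st.py .6215 -.0324 .056 14.5
python3 - <<'E'
from rig import manip
import cv2,pickle
s=manip.get_state();i=manip.get_image("wrist");pickle.dump((s,i),open("w2.pkl","wb"));cv2.imwrite("pics/w2.png",i["frame"][:,:,::-1])
E
```

```text
t 6.95 p [ 0.6265 -0.0316  0.0559] a 21.1 z [ 0.002 -0.    -1.   ] q [-0.16  0.46  1.61  0.    1.07 -0.53] F [ 0.8  0.3 -0. ] w 0.0236
tool delta in units [-0.16 -0.03 -0.  ]
turn units 0.77
```

View pics/w2.png

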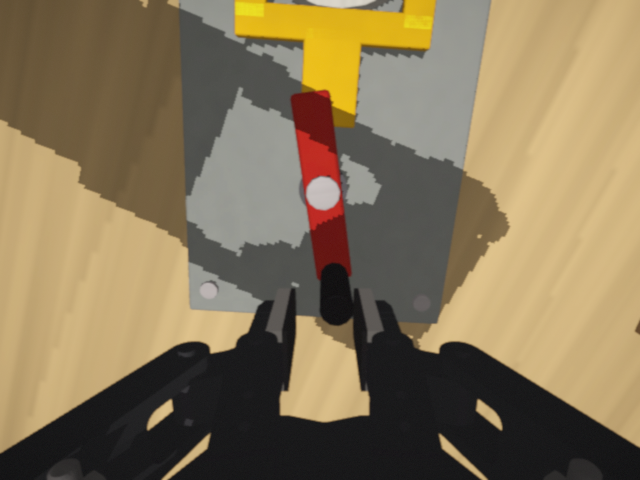

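The nose at (312,95) is just over the tongue, but the bar still needs about 10° more. The post sits at (335,295) against the right finger, so I continue to the stop.

Emit:
apply_moves(commands=[-0.1, -0.003, 0, 0, 0, 0.47, -0.1, -0.003, 0, 0, 0, 0.47, -0.1, 0, 0, 0, 0, 0, -0.07, 0, 0, 0, 0, 0, 0, 0, 0, 0, 0, 0])

```text
clock: 7.5
position: [0.6163, -0.0351, 0.0558]
ee_rot: [0.001, 0.993, 0.114, 0.001]
contact_force: [2.3, -1.7, 0.6]
width: 0.0233
```

Emit:
apply_moves(commands=[-0.07, 0, 0, 0, 0, 0, -0.05, 0, 0, 0, 0, 0, 0, 0, 0, 0, 0, 0])

```text
clock: 7.8
position: [0.616, -0.0352, 0.056]
ee_rot: [0.0, 0.994, 0.114, 0.004]
contact_force: [8.7, 1.4, -2.1]
width: 0.0235
```

Emit:
apply_moves(commands=[0.13, 0, 0, 0, 0, 0, 0, 0, -0.5, 0, 0, 0, 0, 0, -1, 0, 0, 0, 0, 0, -1, 0, 0, 0, 0, 0, -1, 0, 0, 0, 0, 0, -1, 0, 0, 0, 0, 0, -0.5, 0, 0, 1, 0, 0, 0, 0, 0, 1, 0, 0, 0, 0, 0, 1, 0, 0, 0, 0, 0, 1, 0, 0, 0, 0, 0, 1, 0, 0, 0, 0, 0, 1, 0, 0, 0, 0, 0, 1, 0, 0, 0, 0, 0, 1, 0, 0, 0, 0, 0, 1, 0, 0, 0, 0, 0, 0.66, 0, 0, 0, 0, 0, 0])

```text
clock: 9.5
position: [0.614, -0.0341, 0.2046]
ee_rot: [0.001, 0.819, -0.573, -0.002]
contact_force: [0.0, 1.0, 0.5]
width: 0.0237
```

```bash
python3 st.py .5745 .1277 .20 -70
```

```text
t 9.5 p [ 0.614  -0.0341  0.2046] a -69.93 z [-0.004  0.001 -1.   ] q [-0.17  0.34  1.42 -0.    1.39  1.05] F [0.  1.  0.5] w 0.0237
tool delta in units [-5.52 -0.61  0.16]
turn units 0.01
```

Emit:
apply_moves(commands=[-0.92, -0.1, 0, 0, 0, 0, -0.92, -0.1, 0, 0, 0, 0, -0.92, -0.1, 0, 0, 0, 0, -0.92, -0.1, 0, 0, 0, 0, -0.92, -0.1, 0, 0, 0, 0, -0.92, -0.1, 0, 0, 0, 0, 0, 0, 0, 0, 0, 0], jaw=0.2)

```text
clock: 10.2
position: [0.5736, 0.1304, 0.205]
ee_rot: [0.0, 0.821, -0.571, -0.002]
contact_force: [-0.5, 0.3, 0.0]
width: 0.0513
```

```bash
python3 st.py .5745 .1277 .20 -70
python3 - <<'E'
from rig import manip
import cv2,pickle,numpy as np
s=manip.get_state();i=manip.get_image("wrist");pickle.dump((s,i),open("w3.pkl","wb"))
j=manip.get_image("scene");pickle.dump(j,open("s3.pkl","wb"))
b=cv2.resize(j["frame"][200:360,280:440],(480,480),interpolation=cv2.INTER_CUBIC);a=cv2.resize(i["frame"],None,fx=.5,fy=.5)
a=cv2.copyMakeBorder(a,0,240,0,0,cv2.BORDER_CONSTANT)
cv2.imwrite("pics/w3.png",np.hstack([a,b])[:,:,::-1])
E
```

```text
t 10.2 p [0.5736 0.1304 0.205 ] a -69.63 z [-0.003  0.002 -1.   ] q [0.1  0.3  1.48 0.   1.37 1.32] F [-0.5  0.3  0. ] w 0.0513
tool delta in units [0.09 0.   0.17]
turn units 0.04
```

View pics/w3.png

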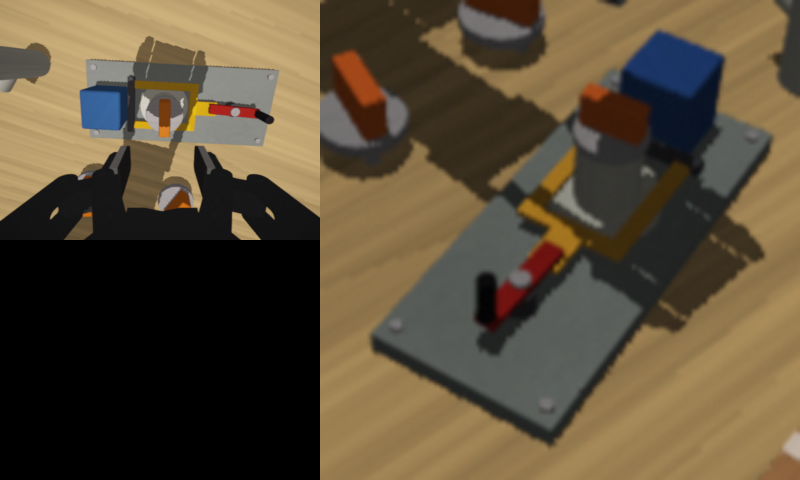

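Both views show the red bar lying in line with the tongue, its nose over it, with the frame shut. Next I check the grip's position from the wrist and scene views.

```bash
python3 - <<'E'
import pickle,cv2,numpy as np
from h import *
from scipy.spatial.transform import Rotation as Ro
s,i=pickle.load(open("w3.pkl","rb"));T=np.eye(4);T[:3,:3]=Ro.from_quat(s["ee_rot"],scalar_first=True).as_matrix();T[:3,3]=s["position"];E=T@i["mount"]
for c in blobs(i,(4,150,60),(17,255,255)):
    r=cv2.boundingRect(c);print(r,cv2.minAreaRect(c))
    if 200<r[1]+r[3]/2<260 and 250<r[0]<400:
        P=c[:,0]
        for row in range(r[1]+4,r[1]+r[3],12):
            x=P[P[:,1]==row][:,0];print(row,x.min(),x.max())
# predicted bar-top corners
g=np.array([.5745,.1277]);u=np.array([np.cos(np.radians(20.3)),np.sin(np.radians(20.3))]);v=np.array([-u[1],u[0]])
print([proj(i,np.r_[g+a*u+b*v,.125],E).round(0) for a,b in((.025,.008),(.025,-.008),(-.025,-.008),(-.025,.008))])
print([proj(i,np.r_[g+a*u+b*v,.095],E).round(0) for a,b in((.025,.008),(.025,-.008),(-.025,-.008),(-.025,.008))])
E
python3 st.py .5745 .1277 .10 -69.7
```

```text
(164, 424, 21, 10) ((174.0, 428.5), (9.0, 20.0), 90.0)
(329, 381, 53, 41) ((352.98980712890625, 400.078125), (36.06838607788086, 52.45963668823242), 83.41805267333984)
(167, 352, 17, 7) ((174.74118041992188, 353.8352966308594), (4.772469997406006, 16.920578002929688), 77.47119140625)
(318, 198, 23, 77) ((329.0, 236.0), (76.0, 22.0), 90.0)
202 319 339
214 319 340
226 318 340
238 319 339
250 319 338
262 318 339
274 334 336
[array([317., 203.]), array([341., 203.]), array([340., 274.]), array([317., 274.])]
[array([317., 196.]), array([339., 196.]), array([338., 260.]), array([318., 260.])]
t 10.3 p [0.575  0.1275 0.205 ] a -69.79 z [-0.001 -0.001 -1.   ] q [ 0.1   0.3   1.48 -0.    1.37  1.32] F [ 0.5 -0.6 -0.5] w 0.0513
tool delta in units [-0.01  0.01  3.5 ]
turn units -0.01
```

The bar projects exactly where predicted in the wrist view. Down and grip.

Emit:
apply_moves(commands=[0, 0, 1, 0, 0, 0, 0, 0, 1, 0, 0, 0, 0, 0, 0.6, 0, 0, 0, 0, 0, 0.5, 0, 0, 0, 0, 0, 0.4, 0, 0, 0, 0, 0, 0, 0, 0, 0])

```text
clock: 10.9
position: [0.5746, 0.1261, 0.0984]
ee_rot: [0.002, 0.819, -0.574, -0.001]
contact_force: [-0.0, 0.0, 0.0]
width: 0.0514
```

Emit:
apply_moves(commands=[0, 0, 0, 0, 0, 0, 0, 0, 0, 0, 0, 0, 0, 0, 0, 0, 0, 0, 0, 0, 0, 0, 0, 0, 0, 0, 0, 0, 0, 0, 0, 0, 0, 0, 0, 0], jaw=-1, newtons=50)

```text
clock: 11.5
position: [0.576, 0.1274, 0.1006]
ee_rot: [-0.0, 0.819, -0.573, 0.0]
contact_force: [-0.6, 0.8, 1.6]
width: 0.0002
```

```bash
python3 st.py; python3 -c "
from rig import manip;print(manip.get_state()['moment'])"
```

```text
t 11.5 p [0.576  0.1274 0.1006] a -69.98 z [ 0.001 -0.    -1.   ] q [ 0.1   0.37  1.64 -0.    1.13  1.32] F [-0.6  0.8  1.6] w 0.0002
[ 0.02184841  0.08741973 -0.01635077]
```

The jaws closed on nothing (0.2 mm), so I look before doing anything else.

Run:
```python
from rig import manip
import cv2,pickle,numpy as np
s=manip.get_state();i=manip.get_image("wrist");pickle.dump((s,i),open("w4.pkl","wb"))
j=manip.get_image("scene")
b=cv2.resize(j["frame"][190:330,310:450],(480,480),interpolation=cv2.INTER_CUBIC);a=cv2.resize(i["frame"],None,fx=.5,fy=.5)
a=cv2.copyMakeBorder(a,0,240,0,0,cv2.BORDER_CONSTANT)
cv2.imwrite("pics/w4.png",np.hstack([a,b])[:,:,::-1])
print(s["width"])
```

```text
0.0001991674173855576
```

View pics/w4.png

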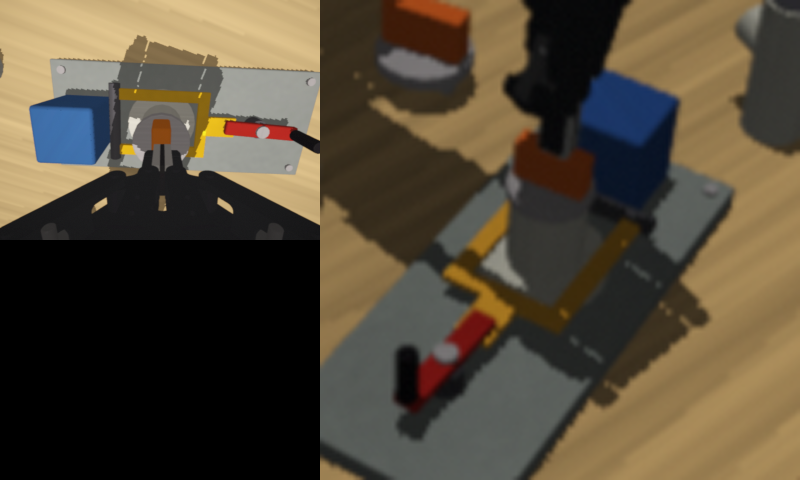

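Run:
```python
import pickle,cv2,numpy as np
from h import *
from scipy.spatial.transform import Rotation as Ro
s,i=pickle.load(open("w4.pkl","rb"));j=pickle.load(open("s3.pkl","rb"))
p=s["position"];print("tcp in scene",proj(j,p),"above 25mm",proj(j,p+[0,0,.025]))
g=np.array([.5745,.1277]);u=np.array([np.cos(np.radians(20.3)),np.sin(np.radians(20.3))]);v=np.array([-u[1],u[0]])
for z in(.125,.095):print(z,[proj(j,np.r_[g+a*u+b*v,z]).round(0).tolist() for a,b in((.025,.008),(.025,-.008),(-.025,-.008),(-.025,.008))])
for c in blobs(j,(4,150,60),(17,255,255)): print(cv2.boundingRect(c),cv2.minAreaRect(c))
T=np.eye(4);T[:3,:3]=Ro.from_quat(s["ee_rot"],scalar_first=True).as_matrix();T[:3,3]=p;E=T@i["mount"]
print("wrist: tcp",proj(i,p,E).round(0),[proj(i,np.r_[g+a*u,.125],E).round(0).tolist() for a in(-.025,0,.025)])
for c in blobs(i,(4,150,60),(17,255,255)): print(cv2.boundingRect(c))
w=cv2.resize(i["frame"][200:400,220:430],None,fx=2.5,fy=2.5,interpolation=cv2.INTER_CUBIC);cv2.imwrite("pics/w4c.png",w[:,:,::-1])
```

```text
tcp in scene [378.0890565  241.54712946] above 25mm [378.95220897 233.00376129]
0.125 [[391.0, 235.0], [388.0, 239.0], [367.0, 231.0], [370.0, 227.0]]
0.095 [[389.0, 245.0], [386.0, 249.0], [366.0, 241.0], [369.0, 237.0]]
(367, 227, 22, 21) ((376.5000305175781, 237.50001525878906), (23.702320098876953, 12.969194412231445), 26.56505012512207)
(283, 216, 19, 30) ((293.1999816894531, 230.4000244140625), (30.410520553588867, 13.416406631469727), 63.43495178222656)
(327, 186, 27, 22) ((339.7500305175781, 196.25), (28.144268035888672, 15.811387062072754), 18.43494987487793)
wrist: tcp [324. 286.] [[322.0, 365.0], [322.0, 312.0], [322.0, 255.0]]
(303, 239, 39, 62)
```

View pics/w4c.png

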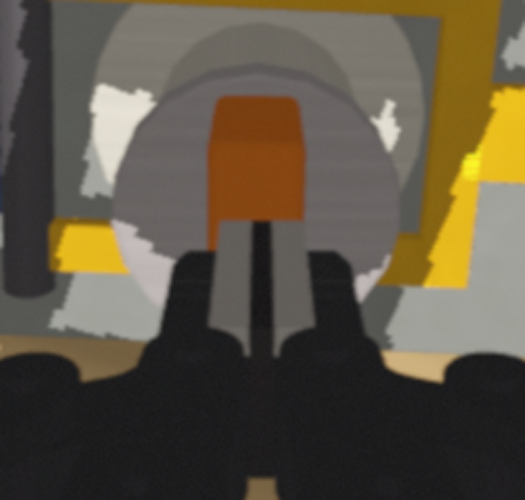

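Two views agree. In the scene view the finger ends are at about (380,234), which matches a point 25 mm above the reported TCP (it projects to 379,233), and the wrist view gives the same. So the fingers shut just above the bar, and the cap has not moved. I open, go lower in small steps while watching the force, and try again.

```bash
python3 -c "
from rig import manip;print(manip.hold_point_z,[k for k in dir(manip) if k[0]!='_'])"; python3 st.py .5745 .1277 .1 -69.7
```

```text
0.0187 ['MotionError', 'get_image', 'get_state', 'hold_point_z', 'sign_off']
t 11.6 p [0.576  0.1273 0.1006] a -69.98 z [ 0. -0. -1.] q [ 0.1   0.37  1.64 -0.    1.13  1.32] F [-0.3  0.6  1.7] w 0.0003
tool delta in units [-0.03  0.04  0.02]
turn units -0.03
```

Emit:
apply_moves(commands=[0, 0, -0.15, 0, 0, 0, 0, 0, 0, 0, 0, 0, 0, 0, 0, 0, 0, 0, 0, 0, 0, 0, 0, 0, 0, 0, 0, 0, 0, 0], jaw=0.1)

```text
clock: 12.1
position: [0.5758, 0.1272, 0.1046]
ee_rot: [0.0, 0.819, -0.573, -0.0]
contact_force: [0.3, -0.0, 0.1]
width: 0.0469
```

Emit:
apply_moves(commands=[0, 0, 0.25, 0, 0, 0, 0, 0, 0.2, 0, 0, 0, 0, 0, 0.2, 0, 0, 0, 0, 0, 0, 0, 0, 0])

```text
clock: 12.5
position: [0.5748, 0.1271, 0.0838]
ee_rot: [0.001, 0.819, -0.573, -0.001]
contact_force: [-0.4, -0.1, 0.1]
width: 0.047
```

At z = 0.084, which is below the disc's top, there is still no contact. That confirms the fingers end short of the reported TCP. A little lower, then close.

Emit:
apply_moves(commands=[0, 0, 0.14, 0, 0, 0, 0, 0, 0, 0, 0, 0])

```text
clock: 12.7
position: [0.5756, 0.1272, 0.0805]
ee_rot: [0.0, 0.819, -0.573, -0.0]
contact_force: [-0.7, 0.5, -0.2]
width: 0.0468
```

Emit:
apply_moves(commands=[0, 0, 0, 0, 0, 0, 0, 0, 0, 0, 0, 0, 0, 0, 0, 0, 0, 0, 0, 0, 0, 0, 0, 0, 0, 0, 0, 0, 0, 0, 0, 0, 0, 0, 0, 0], jaw=-1, newtons=50)

```text
clock: 13.3
position: [0.5762, 0.1273, 0.0815]
ee_rot: [-0.0, 0.819, -0.573, 0.0]
contact_force: [-0.9, 1.5, 2.2]
width: 0.0149
```

```bash
python3 st.py; python3 -c "
from rig import manip;print(manip.get_state()['moment'])"
```

```text
t 13.3 p [0.5762 0.1273 0.0815] a -69.99 z [ 0.001  0.    -1.   ] q [ 0.1   0.39  1.66 -0.    1.09  1.32] F [-0.9  1.5  2.2] w 0.0149
[0.08010472 0.0271284  0.00666679]
```

The bar is held (14.9 mm). I try counterclockwise first (a right-hand thread), gently.

Emit:
apply_moves(commands=[0, 0, 0, 0, 0, -0.4, 0, 0, 0, 0, 0, -0.4, 0, 0, 0, 0, 0, -0.4, 0, 0, 0, 0, 0, -0.4, 0, 0, 0, 0, 0, 0])

```text
clock: 13.8
position: [0.5762, 0.1274, 0.0815]
ee_rot: [-0.0, 0.882, -0.471, 0.0]
contact_force: [-0.4, 0.6, 4.6]
width: 0.0148
```

```bash
python3 st.py; python3 -c "
from rig import manip;print(manip.get_state()['moment'])"
```

```text
t 13.8 p [0.5762 0.1274 0.0815] a -56.24 z [ 0.001  0.    -1.   ] q [0.1  0.39 1.66 0.   1.09 1.08] F [-0.4  0.6  4.6] w 0.0148
[0.10044967 0.03638999 0.11535867]
```

Already 16° from the board's x with little torque, so this looks like the loosening way. I continue in small batches.

Emit:
apply_moves(commands=[0, 0, 0, 0, 0, -0.4, 0, 0, 0, 0, 0, -0.4, 0, 0, 0, 0, 0, -0.4, 0, 0, 0, 0, 0, -0.4, 0, 0, 0, 0, 0, 0])

```text
clock: 14.3
position: [0.5762, 0.1273, 0.0815]
ee_rot: [-0.0, 0.932, -0.363, 0.0]
contact_force: [-0.7, 0.2, 4.0]
width: 0.0144
```

```bash
python3 st.py
python3 - <<'E'
from rig import manip
import cv2,numpy as np
print(manip.get_state()['moment'])
i=manip.get_image("wrist")["frame"];j=manip.get_image("scene")["frame"]
w=cv2.resize(i[180:380,200:440],(480,400));b=cv2.resize(j[200:280,340:404],(320,400),interpolation=cv2.INTER_CUBIC)
cv2.imwrite("pics/w5.png",np.hstack([w,b])[:,:,::-1])
E
```

```text
t 14.3 p [0.5762 0.1273 0.0815] a -42.55 z [ 0.001  0.    -1.   ] q [0.1  0.39 1.66 0.   1.09 0.84] F [-0.7  0.2  4. ] w 0.0144
[0.12204945 0.08002273 0.03530525]
```

View pics/w5.png

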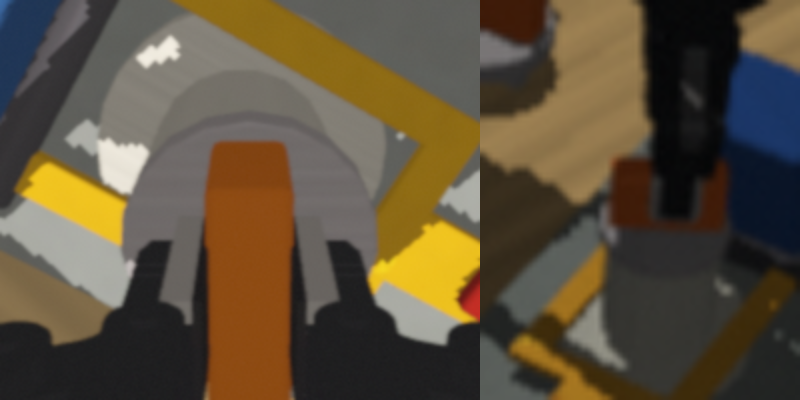

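The bar is still square between the pads after 27° of turn, so it follows the gripper without slipping and this is the loosening way. About 30° remain.

Emit:
apply_moves(commands=[0, 0, 0, 0, 0, -0.4, 0, 0, 0, 0, 0, -0.4, 0, 0, 0, 0, 0, -0.4, 0, 0, 0, 0, 0, -0.4, 0, 0, 0, 0, 0, -0.4, 0, 0, 0, 0, 0, -0.4, 0, 0, 0, 0, 0, -0.4, 0, 0, 0, 0, 0, -0.3, 0, 0, 0, 0, 0, 0])

```text
clock: 15.3
position: [0.574, 0.1279, 0.0815]
ee_rot: [-0.0, 0.99, -0.139, -0.002]
contact_force: [-3.3, 1.6, 9.3]
width: 0.0151
```

```bash
python3 st.py; python3 -c "
from rig import manip;print(manip.get_state()['moment'])"
```

```text
t 15.3 p [0.574  0.1279 0.0815] a -15.93 z [-0.003  0.001 -1.   ] q [0.1  0.39 1.66 0.   1.09 0.38] F [-3.3  1.6  9.3] w 0.0151
[ 0.32198938  0.68095178 -0.07479098]
```

Emit:
apply_moves(commands=[0, 0, -0.1, 0, 0, 0, 0, 0, -0.1, 0, 0, 0, 0, 0, -0.1, 0, 0, 0, 0, 0, 0, 0, 0, 0])

```text
clock: 15.7
position: [0.5743, 0.1278, 0.0894]
ee_rot: [-0.0, 0.99, -0.138, -0.002]
contact_force: [-3.6, 3.7, -3.0]
width: 0.0149
```

```bash
python3 st.py; python3 -c "
from rig import manip;print(manip.get_state()['moment'])"
```

```text
t 15.7 p [0.5743 0.1278 0.0894] a -15.88 z [-0.004  0.001 -1.   ] q [0.1  0.38 1.65 0.   1.11 0.38] F [-3.6  3.7 -3. ] w 0.0149
[ 0.80120585  0.67608176 -0.02218552]
```

It rose 8 mm, past the 4 mm limit, carrying only about its own weight (3 N), so it is free. I keep lifting straight up.

Emit:
apply_moves(commands=[0, 0, -0.12, 0, 0, 0, 0, 0, -0.15, 0, 0, 0, 0, 0, -0.15, 0, 0, 0, 0, 0, -0.2, 0, 0, 0, 0, 0, -0.2, 0, 0, 0, 0, 0, -0.25, 0, 0, 0, 0, 0, -0.3, 0, 0, 0, 0, 0, -0.3, 0, 0, 0, 0, 0, -0.3, 0, 0, 0, 0, 0, -0.3, 0, 0, 0, 0, 0, -0.3, 0, 0, 0, 0, 0, -0.3, 0, 0, 0, 0, 0, -0.2, 0, 0, 0, 0, 0, 0, 0, 0, 0, 0, 0, 0, 0, 0, 0, 0, 0, 0, 0, 0, 0])

```text
clock: 17.3
position: [0.5754, 0.1272, 0.1816]
ee_rot: [0.0, 0.99, -0.138, -0.001]
contact_force: [-1.2, 0.7, -2.3]
width: 0.0149
```

```bash
python3 st.py
python3 - <<'E'
from rig import manip
import cv2,numpy as np
i=manip.get_image("wrist")["frame"];j=manip.get_image("scene")["frame"]
w=cv2.resize(i,(400,300));w=cv2.copyMakeBorder(w,0,100,0,0,cv2.BORDER_CONSTANT);b=cv2.resize(j[150:350,270:470],(400,400),interpolation=cv2.INTER_CUBIC)
cv2.imwrite("pics/w6.png",np.hstack([w,b])[:,:,::-1])
E
```

```text
t 17.3 p [0.5754 0.1272 0.1816] a -15.84 z [-0.001 -0.    -1.   ] q [ 0.1   0.31  1.51 -0.    1.32  0.38] F [-1.2  0.7 -2.3] w 0.0149
```

View pics/w6.png

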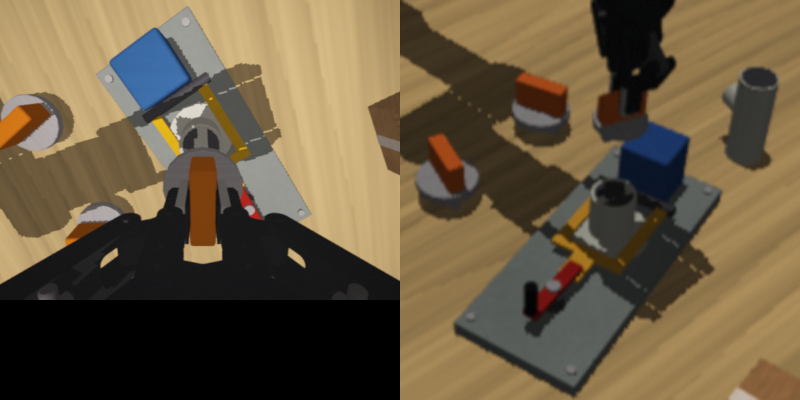

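The cap hangs upright in the gripper at (620,115), above the open neck at (615,195). The turnbutton is over the tongue, the frame is shut and the neighbours are unmoved. I hand it in.

```bash
python3 -c "
from rig import manip;print(manip.sign_off())"
```

```text
the job is handed in; nothing more can be done
None
```

The job is done and handed in at about 17.4 s. The gripper is still holding the cap upright, 100 mm above where it sat.

- **Turnbutton:** I swung the red turnbutton by its post until it hit its stop, where the push force rose to about 9 N. The pictures show its nose over the yellow tongue.
- **Unscrewing:** I took the smallest cap, the one on the stub, and turned it counterclockwise. It went past the 12° point with little torque, so the thread is right-handed. It stopped at about 57° from the board's x and lifted freely.
- **Last checks:** The jaws read 14.9 mm on the bar and carry about 2.3 N. The tool points straight down. In the last picture the frame is shut, the button is still secured, and the tee and loose caps in view are unmoved. The reducer was out of that view, but the arm never came near it.
- **What disagreed:** The first grasp closed on nothing. Both camera views put the finger ends about 25 mm short of the reported TCP, so I went about 19 mm lower and the second grasp held. The first try did not move the cap.

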